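Put the nail box away in the push-to-open drawer

ROBOT

A 6-joint arm with a two-finger parallel gripper is mounted at the origin on a cart in front of the work surface, level with it; the furniture and walls round the work are solid. World frame = base frame: x ahead of the robot, y to its left, z up, the work surface at z = 0. Lengths are in mm, angles in rad, forces in N, time in s.
With the tool pointing down it reaches from about 425 to 1125 mm from the base axis. Payload 14.9 kg.
Tool frame: the origin (TCP) lies at the very end of the fingers, on their centre line; the grasp point (between the pads) lies 19 mm behind it; x points along the fingers, z is the direction in which the jaws open and shut, and the axes are right-handed (so a half turn about x gives the same grasp; the last joint's range is limited). The gripper opens to 91 mm and grips with 3 to 60 N. Pads are 32 mm wide; open, the fingers measure 118 mm over their backs; the gripper's body (76 mm by 178 mm) begins 60 mm behind the grasp point.
Start: joints at [-1.288, 0.379, 1.734, -0, 1.028, -0.033], TCP at [217.4, -665.398, 175.532] pointing down, gripper open.
Joint ranges: [-2.77, 2.77], [-0.74, 2.19], [0, 2.66], [-1.06, 4.2], [0.31, 2.87], [-3.08, 3.08]. Speed limits (rad/s): [1.89, 1.89, 2.39, 3.14, 3.14, 3.14].

INTERFACE

Orientations are given as a unit quaternion [w, x, y, z].
In Python, from workcell import ctrl gives the robot as it stands. Calls block until the motion is done:
- ctrl.reach(position, orientation): joint-space move of the TCP to a pose.
- ctrl.move_linear(position, velocity=150, rot=None, f_stop=None): straight line of the TCP; rot=None keeps the orientation; velocity is the mean speed in mm/s. With f_stop (N) it stops when the force on the tool has changed by that much, and returns True; else False.
- ctrl.move_joints(angles): joint-space move.
- ctrl.ungrasp() and ctrl.close_gripper(squeeze=None): open the fingers fully, or close them until they stop; squeeze is the grip in N (None keeps the last).
- ctrl.hold(seconds).
- ctrl.inverse_kinematics(position, orientation): joint angles nearest the present ones, or None.
- ctrl.get_image(name): name is "scene" or "top"; returns a dict with "pixels" (480x640x3 uint8, red, green, blue), "z_map" (480x640 float32, mm along the optical axis (not along the pixel's ray), 0 where there is no reading), "vertical_fov" (degrees; the focal length in pixels is half the picture's height over the tangent of half this angle, whatever the lens; pixels are square), "cx", "cy" (the principal point, pixels), "distortion" ([k1, k2, p1, p2, k3] as OpenCV has them; the pictures are not rectified), "R" (3x3) and "t" (3): a world point X has camera coordinates R X + t. Camera axes: x right, y down, z forward; pixel columns grow to the right and rows downward; lengths in mm; the calibration is good to about 2 mm. A picture is of the moment at which its call begins.
A pose or a line that the arm cannot do raises ctrl.Unreachable and nothing moves.
- ctrl.sign_off(): hands the job in, once; it reports no verdict.
Readings, each from a call of its own:
- ctrl.read_clock(): time.
- ctrl.read_joint_positions(): joint angles.
- ctrl.read_qd(): joint speeds.
- ctrl.read_joint_torque(): joint torques, N m.
- ctrl.read_tool_pos(): TCP position.
- ctrl.read_tcp_rot(): TCP orientation.
- ctrl.read_force(): force on the tool from outside, world axes, zero at the start.
- ctrl.read_wrist_torque(): the same for the moment, N m.
- ctrl.read_grip_width(): finger opening in mm.
Only numpy, scipy, OpenCV 4.12 (cv2) and the standard library are available. Lean on these libraries where they do the work, as an engineer would, in place of code of your own. Each camera call takes 0.05 s, during which the arm holds its last target.

TASK

Put the small box of nails away in the push-to-open drawer: first press the closed drawer front in until it clicks so that it springs out. Then take the box out of its rack by its front and back, stand it on the open bench and let go, and take it again by its other two sides, because only those leave room for fingers in the drawer; lower it upright into the compartment just behind the drawer front without dropping it. Finally push the drawer shut until it latches again, leaving the jar of screws standing in its bay of the rack.

Things in the scene. Friction and masses are not known exactly. Their poses are not given: they have to be found in the camera images.
- nail_box: small white and red cardboard box of nails, 50 (x) x 70 (y) x 60 (z) mm, about 0.3 kg, solid; origin at the centre of its underside, z up. It starts upright in one of the two bays of the rack, its 70 mm side along the rack's y
- screw_jar: jar of screws with a red lid, 66 mm across, 90 mm tall, standing in the other bay of the rack; origin at the centre of its underside. To be left there
- rack: fixed plywood rack, two bays side by side; origin at the centre of its underside, x front to back through the bays, y across. Base 100 (x) x 174 (y) x 6 mm; on it three walls 6 mm thick at y = -84, 0, +84 mm, 56 mm long in x, tops 66 mm over the bench. Bays 78 mm wide, centred at y = -42 and +42 mm, open at front, back and top
- cabinet: fixed plywood cabinet carcass, 125 (x, depth) x 178 (y, width) x 88 (z) mm, with one drawer in its front; origin on the bench under the middle of the carcass's front edge; +x points into the cabinet, y across its width. The drawer slides out towards -x
- drawer (a joint): how far the drawer is out, m: 0 shut and latched, 0.100 fully out, -0.011 pressed in against a rigid stop. Push-push latch: pressed from 0 past -0.0095 and let go, a spring drives it out to 0.100 in under 1 s (lift off upward, out of its way); pushed in from fully out past -0.0095 and let go, it catches at 0. Outward spring 5 N at 0, 2.5 N at 0.1; damper 10 N per m/s
- drawer_front (a point): middle of the drawer's outer front face, where to press, 43 mm over the bench; moves with the drawer, axes as the cabinet's (press towards +x). The front is a light wood panel 162 mm wide, 18 mm thick, from 7 to 79 mm over the bench; latched, it stands 14 mm proud of the carcass
- drawer_bay (a point): centre of the floor of the compartment, 11 mm over the bench, 49 mm behind the outer front face; moves with the drawer, axes as the cabinet's. 62 mm long in x from the 79 mm high front to a divider 71 mm high, 150 mm wide in y between sides 62 mm high (heights over the bench). The box fits only with its 50 mm side along x, 6 mm room each end; fingers fit only at its +y and -y sides
Things that resemble listed ones, but are neither listed nor needed, are in the scene too. Leave any blue or green look-alike of the nail_box alone. Of the things shaped like the screw_jar, the red one is meant.

How it is judged:
By the outcome, as a careful person would: the job done as asked, in the order asked, and still so for the second after the job is handed in, with the robot touching nothing.
It also fails if it takes over 67 s, if anything falls off the work surface, if the arm or the gripper's body presses on something with over 40 N, if the wrist force passes 120 N, or if a joint passes its speed limit or range.

## Working session

There is one attempt and no reset: what is moved stays moved. The work goes in short steps, each a Python script; the robot and the scene stay as the last script left them, time stands still between calls to the robot, and variables do not carry over. Pictures are saved under pics/ and viewed, and the job is handed in when it is done.

```bash
ls; mkdir -p pics
cat > h.py <<'E'
import numpy as np, cv2
from workcell import ctrl
def K(d):
    f=240/np.tan(np.radians(d["vertical_fov"])/2)
    return np.array([[f,0,d["cx"]],[0,f,d["cy"]],[0,0,1.]])
def cloud(d):
    h,w=d["z_map"].shape
    u,v=np.meshgrid(np.arange(w),np.arange(h))
    p=cv2.undistortPoints(np.stack([u,v],-1).reshape(-1,1,2).astype(np.float64),K(d),np.array(d["distortion"],float)).reshape(h,w,2)
    z=d["z_map"].astype(float)
    P=np.dstack([p*z[...,None],z])
    W=(P-np.array(d["t"]))@np.array(d["R"])
    W[z==0]=np.nan
    return W
def ray(d,uv,h):
    p=cv2.undistortPoints(np.array(uv,float).reshape(-1,1,2),K(d),np.array(d["distortion"],float)).reshape(-1,2)
    R=np.array(d["R"]);t=np.array(d["t"])
    D=np.c_[p,np.ones(len(p))]@R; C=-R.T@t
    return C+D*((h-C[2])/D[:,2])[:,None]
def proj(d,X):
    R=np.array(d["R"]);r,_=cv2.Rodrigues(R)
    return cv2.projectPoints(np.array(X,float).reshape(-1,1,3),r,np.array(d["t"],float),K(d),np.array(d["distortion"],float))[0].reshape(-1,2)
def save(d,n): cv2.imwrite("pics/"+n,d["pixels"][...,::-1])
E
python3 - <<'E'
from h import *
import pickle
for n in("scene","top"):
    d=ctrl.get_image(n); save(d,n+"0.png"); pickle.dump(d,open(n+"0.pkl","wb"))
    print(n,d["vertical_fov"],-np.array(d["R"]).T@d["t"],(d["z_map"]==0).mean())
print(ctrl.read_clock(),ctrl.read_tcp_rot())
E
```

```text
pics
scene 52.213280798318706 [-199.35869073  915.35558857  597.64511248] 0.003977864583333333
top 52.81195497768457 [ 396.1619372    88.76054822 1225.10895313] 0.003951822916666667
0.1 [ 0.5721197   0.41539133  0.57266457 -0.41495106]
```

View pics/scene0.png

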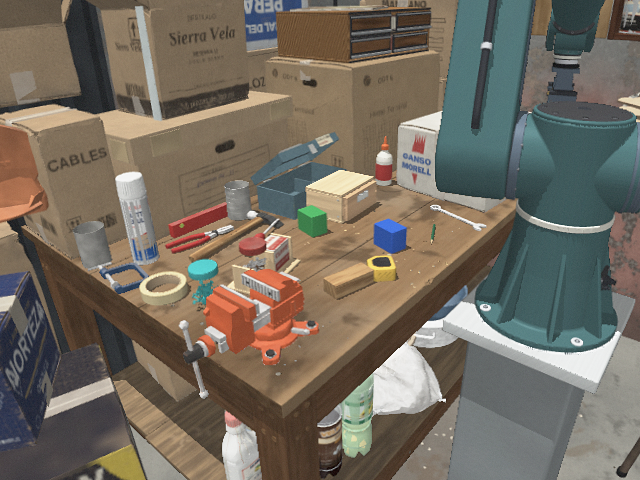

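View pics/top0.png

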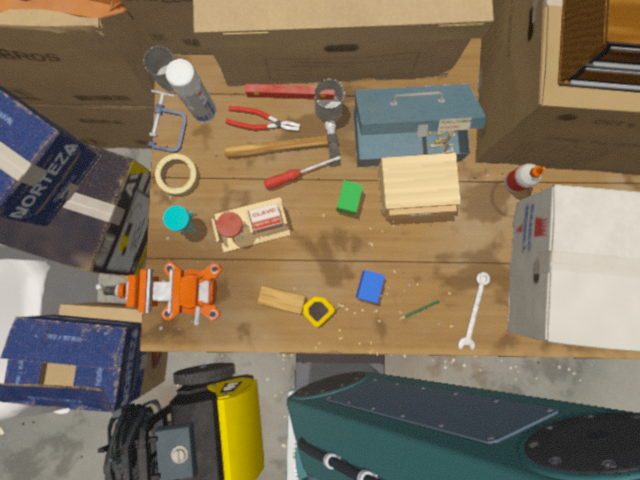

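The scene view has the rack with the white/red box at about (280,247) and the red-lidded jar at (253,243). The cabinet is at (341,190). In the top view, image up is world +x and image left is +y.

Candidates in the top view:
- **Nail box:** the white/red box at (267,215), the green block at (349,197) and the blue block at (370,287). I choose the white/red one.
- **Jar:** the red lid at (230,224) and the cyan lid at (177,218). The red one is meant.
- **Cabinet:** the plywood carcass at (420,187). The blue toolbox at (417,125) is not it.

Run:
```python
from h import *
import pickle
d=pickle.load(open("top0.pkl","rb"));s=pickle.load(open("scene0.pkl","rb"))
a=cv2.resize(d["pixels"][140:270,190:480],None,fx=2.7,fy=2.7,interpolation=2)
cv2.imwrite("pics/crop_top.png",a[...,::-1])
a=cv2.resize(s["pixels"][150:330,180:420],None,fx=3.2,fy=3.2,interpolation=2)
cv2.imwrite("pics/crop_sc.png",a[...,::-1])
W=cloud(d)
for n,(u,v) in dict(box=(267,215),jar=(230,224),cab=(420,180),cabf=(420,209),green=(349,197),blue=(370,287),cyan=(177,218),bench=(320,240),tbox=(405,100)).items(): print(n,W[v,u].round(1))
# cabinet top
def rect(m,name):
    m=m.astype(np.uint8)
    n,l,st,c=cv2.connectedComponentsWithStats(m)
    for i in range(1,n):
        if st[i,4]>60:
            P=W[l==i]; r=cv2.minAreaRect(P[:,:2].astype(np.float32)); print(name,st[i],c[i].round(),np.median(P,0).round(1),[np.round(x,1) for x in r])
Z=W[...,2]; reg=np.zeros(Z.shape,bool)
reg[140:225,370:470]=1; rect(reg&(Z>80)&(Z<96),"cabtop"); rect(reg&(Z>65)&(Z<84),"front?")
reg[:]=0; reg[185:260,200:300]=1; rect(reg&(Z>56)&(Z<82),"rack/box"); rect(reg&(Z>85),"jar"); rect(reg&(Z>3)&(Z<12),"base")
```

```text
box [574.6 216.2  69.1]
jar [546.6 298.1 105.1]
cab [ 660.9 -149.9   88.9]
cabf [ 592.5 -151.4   78.6]
green [622.5  18.   63.6]
blue [404.9 -33.9  59.5]
cyan [559.8 423.6 100. ]
bench [ 5.227e+02  8.730e+01 -5.000e-01]
tbox [ 839.  -106.3  137.1]
cabtop [ 382  153   79   59 3862] [421. 181.] [ 658.6 -151.7   88. ] [array([ 655.8, -152.2]), array([136. , 178.5]), np.float64(4.6)]
front? [382 178  77  38 553] [419. 208.] [ 591.6 -150.7   78.5] [array([ 599.6, -138.6]), array([191.9,  80.7]), np.float64(70.1)]
rack/box [279 201   8  23  61] [283. 212.] [582.7 178.1  66.6] [array([583.1, 178.8]), array([55.6,  6. ]), np.float64(15.3)]
rack/box [246 203  37  29 672] [264. 217.] [569.9 223.4  66.7] [array([570.9, 224.6]), array([53.4, 79.1]), np.float64(16.0)]
rack/box [211 219   9  22  74] [216. 229.] [538.7 339.9  64.7] [array([538.8, 340.7]), array([54.6,  7.8]), np.float64(16.7)]
jar [217 211  26  27 545] [230. 224.] [546.4 298.9 106.4] [array([547.1, 299.7]), array([60.4, 57.5]), np.float64(46.2)]
base [ 222  196   68   58 1074] [255. 228.] [537.5 261.3   6.6] [array([563.4, 259.7]), array([113.9, 180. ]), np.float64(16.6)]
```

View pics/crop_top.png

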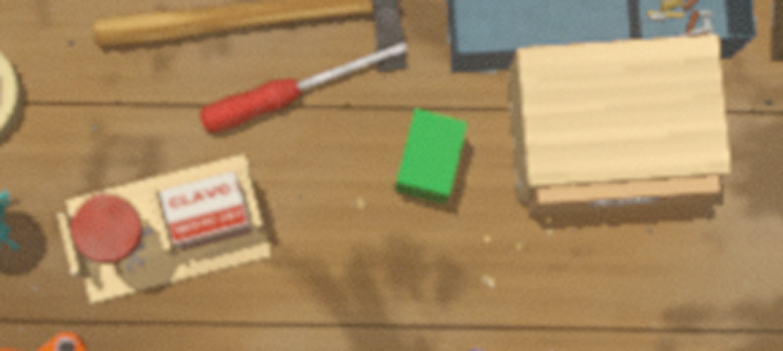

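View pics/crop_sc.png

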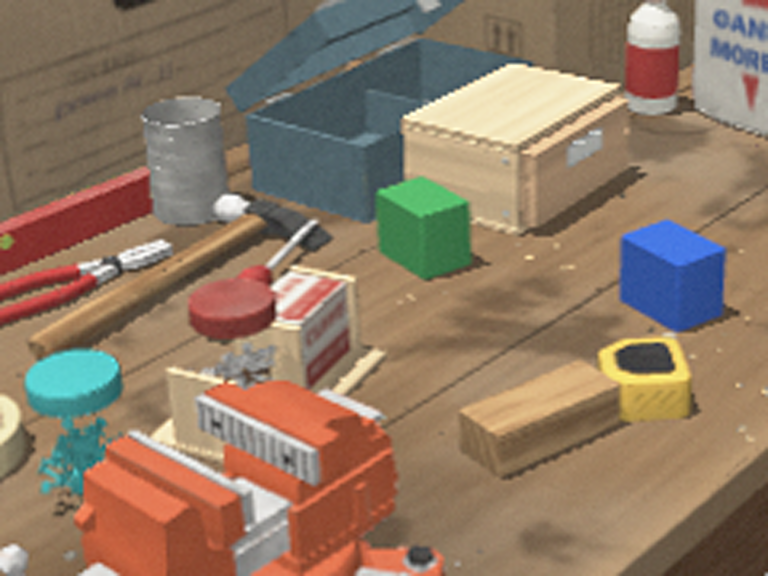

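```bash
cat >> h.py <<'E'
def boxfit(d,roi,h,dbg=None):
    u0,v0,u1,v1=roi
    hsv=cv2.cvtColor(d["pixels"],cv2.COLOR_RGB2HSV).astype(int)
    H,S,V=hsv[...,0],hsv[...,1],hsv[...,2]
    m=((S<55)&(V>150))|(((H<9)|(H>168))&(S>75)&(V>110))
    k=np.zeros(m.shape,bool);k[v0:v1,u0:u1]=1
    m=(m&k).astype(np.uint8)
    m=cv2.morphologyEx(m,cv2.MORPH_CLOSE,np.ones((5,5)))
    m=cv2.morphologyEx(m,cv2.MORPH_OPEN,np.ones((3,3)))
    n,l,st,c=cv2.connectedComponentsWithStats(m); i=1+np.argmax(st[1:,4])
    m=(l==i).astype(np.uint8)
    if dbg:
        o=d["pixels"].copy();o[cv2.morphologyEx(m,cv2.MORPH_GRADIENT,np.ones((2,2)))>0]=(0,255,0)
        cv2.imwrite("pics/"+dbg,cv2.resize(o[v0-10:v1+10,u0-10:u1+10],None,fx=6,fy=6,interpolation=0)[...,::-1])
    vv,uu=np.nonzero(m)
    corners=np.concatenate([np.c_[uu+a,vv+b] for a in(-.5,.5) for b in(-.5,.5)])
    P=ray(d,corners,h)[:,:2]
    return cv2.minAreaRect(P.astype(np.float32)),P
E
python3 - <<'E'
from h import *
import pickle
d=pickle.load(open("top0.pkl","rb"))
r,P=boxfit(d,(242,192,292,240),66,"bf.png"); print(r)
W=cloud(d);Z=W[...,2]
# cabinet: per column front edge of top, front panel edges, rear
reg=np.zeros(Z.shape,bool);reg[140:225,370:470]=1
def lsq(pts):
    l=cv2.fitLine(pts.astype(np.float32),cv2.DIST_HUBER,0,.01,.01).ravel(); a=np.degrees(np.arctan2(l[1],l[0])); 
    return l.round(3),a
T=reg&(Z>84)&(Z<93); F=reg&(Z>75)&(Z<82)
fe=[];pe=[]
for u in range(388,456):
    v=np.nonzero(T[:,u])[0]
    if len(v): fe.append(ray(d,[[u,v.max()+.5]],88)[0][:2])
    v=np.nonzero(F[:,u])[0]
    if len(v): pe.append(ray(d,[[u,v.max()+.5]],79)[0][:2])
print("carcass front",lsq(np.array(fe)));print("panel front",lsq(np.array(pe)))
fp=np.array(fe)
re=[]
for v in range(160,182):
    u=np.nonzero(T[v])[0]; re.append(np.r_[ray(d,[[u.min()-.5,v],[u.max()+.5,v]],88)[:,:2].ravel()])
re=np.array(re);print("sides",re[::5].round(1), lsq(re[:,:2]),lsq(re[:,2:]))
P=W[T];print(cv2.minAreaRect(P[:,:2].astype(np.float32)))
E
```

```text
((571.8206787109375, 221.10006713867188), (53.243896484375, 74.49189758300781), 15.676532745361328)
carcass front (array([ 8.40000e-02, -9.96000e-01,  5.97886e+02, -1.52427e+02],
      dtype=float32), np.float32(-85.16773))
panel front (array([ 8.10000e-02, -9.97000e-01,  5.83650e+02, -1.55053e+02],
      dtype=float32), np.float32(-85.3428))
sides [[ 709.1  -58.1  711.  -235.4]
 [ 696.8  -60.5  698.8 -237.6]
 [ 684.5  -60.5  686.5 -237.4]
 [ 672.3  -60.5  674.3 -239.6]
 [ 660.1  -62.9  662.1 -239.4]] (array([ 9.95000e-01,  9.60000e-02,  6.83814e+02, -6.04770e+01],
      dtype=float32), np.float32(5.4811797)) (array([ 9.98000e-01,  6.10000e-02,  6.85015e+02, -2.38196e+02],
      dtype=float32), np.float32(3.482205))
((655.8125, -152.36244201660156), (135.3768768310547, 178.27880859375), 4.166887283325195)
```

View pics/bf.png

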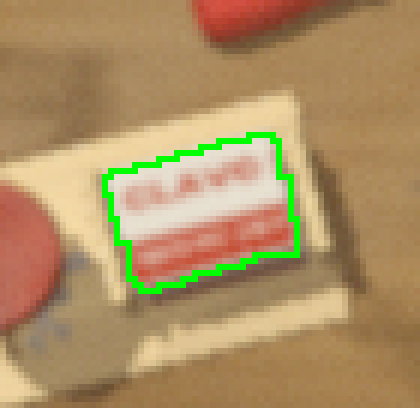

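```bash
cat >> h.py <<'E'
from scipy.spatial.transform import Rotation as Ro
def quat(deg):
    a=np.radians(deg);x=np.array([0,0,-1.]);z=np.array([np.cos(a),np.sin(a),0]);y=np.cross(z,x)
    q=Ro.from_matrix(np.c_[x,y,z]).as_quat();return [float(v) for v in (q[3],q[0],q[1],q[2])]
CY=4.7; XA=np.array([np.cos(np.radians(CY)),np.sin(np.radians(CY))]); O=np.array([598.2,-156.4])
def cab(x,y,z): return [float(v) for v in (*(O+x*XA+y*np.array([-XA[1],XA[0]])),z)]
E
python3 - <<'E'
from h import *
import pickle
d=pickle.load(open("top0.pkl","rb"));W=cloud(d)
for p in [(520,200),(600,200),(560,260),(600,340),(520,340),(635,270),(522,180)]: print(p,W[p[1],p[0]].round())
s=W[180:350,500:640].reshape(-1,3);s=s[s[:,2]>30];print(np.nanmin(s,0),np.nanmax(s,0))
q=ctrl.read_tcp_rot();R=Ro.from_quat([q[1],q[2],q[3],q[0]]).as_matrix();print(R.round(3))
def ik(n,p,dg):
    for g in(dg,dg-180,dg+180): 
        r=ctrl.inverse_kinematics(p,quat(g)); print(n,g,None if r is None else np.round(r,2))
ik("up",[217,-665,420],90);ik("mid",[330,-400,420],94.7)
ik("press",cab(-50,0,200),94.7);ik("press",cab(-40,0,35),94.7)
ik("box",[571.8,221.1,26],15.5);ik("place",[500,60,20],4.7);ik("re",[500,60,20],94.7);ik("bay",cab(-65,0,22),94.7);ik("shut",cab(-150,0,36),94.7)
E
```

```text
(520, 200) [ 625. -406.   39.]
(600, 200) [ 592. -497.  216.]
(560, 260) [ 465. -410.  217.]
(600, 340) [ 304. -487.  208.]
(520, 340) [ 281. -411.   -1.]
(635, 270) [ 447. -562.  214.]
(522, 180) [ 662. -388.   96.]
[ 286.28936178 -583.9556207    30.02713733] [ 675.31385698 -374.07874271  222.57493952]
[[-0.     0.951  0.311]
 [ 0.001  0.311 -0.951]
 [-1.     0.    -0.001]]
up 90 [-1.29  0.2   1.52 -0.    1.42 -2.86]
up -90 [-1.29  0.2   1.52 -0.    1.42  0.28]
up 270 [-1.29  0.2   1.52 -0.    1.42  0.28]
mid 94.7 [-0.93 -0.13  1.86 -0.    1.41 -2.58]
mid -85.3 [-0.93 -0.13  1.86  0.    1.41  0.56]
mid 274.7 [-0.93 -0.13  1.86 -0.    1.41  0.56]
press 94.7 [-0.33  0.15  1.98 -0.    1.01 -1.98]
press -85.3 [-0.33  0.15  1.98 -0.    1.01  1.16]
press 274.7 [-0.33  0.15  1.98 -0.    1.01  1.16]
press 94.7 [-0.32  0.4   2.02 -0.    0.72 -1.97]
press -85.3 [-0.32  0.4   2.02 -0.    0.72  1.17]
press 274.7 [-0.32  0.4   2.02 -0.    0.72  1.17]
box 15.5 [ 0.33  0.46  1.96 -0.    0.73  0.06]
box -164.5 None
box 195.5 None
place 4.7 [ 0.07  0.33  2.18 -0.    0.63 -0.01]
place -175.3 None
place 184.7 None
re 94.7 [ 0.07  0.33  2.18 -0.    0.63 -1.58]
re -85.3 [ 0.07  0.33  2.18 -0.    0.63  1.56]
re 274.7 [ 0.07  0.33  2.18 -0.    0.63  1.56]
bay 94.7 [-0.34  0.39  2.07 -0.    0.67 -1.99]
bay -85.3 [-0.34  0.39  2.07 -0.    0.67  1.15]
bay 274.7 [-0.34  0.39  2.07 -0.    0.67  1.15]
shut 94.7 [-0.41  0.27  2.22 -0.    0.65 -2.06]
shut -85.3 [-0.41  0.27  2.22 -0.    0.65  1.08]
shut 274.7 [-0.41  0.27  2.22 -0.    0.65  1.08]
```

Run:
```python
from h import *
t0=ctrl.read_clock()
ctrl.move_linear([217.4,-665.4,380],velocity=350)
ctrl.reach(cab(-48,0,300),quat(-85.3)); print(ctrl.read_clock())
ctrl.close_gripper(20)
ctrl.move_linear(cab(-48,0,36),velocity=250); print(ctrl.read_clock(),ctrl.read_force(),ctrl.read_grip_width())
r=ctrl.move_linear(cab(-20,0,36),velocity=25,f_stop=2.5)
p=np.array(ctrl.read_tool_pos());print(r,p,(p[:2]-O)@XA,ctrl.read_force(),ctrl.read_clock())
```

```text
3.0167
5.5917 [ 0.20910326 -0.22097751  0.3984808 ] 0.3349381513011716
True [ 566.43072302 -158.8187148    35.63435873] -31.86063507344622 [-2.47169655 -1.00328559  1.53444761] 6.3
```

Run:
```python
from h import *
p0=np.array(ctrl.read_tool_pos())
r=ctrl.move_linear(cab(-32+13.5,0,36),velocity=25,f_stop=14)
p=np.array(ctrl.read_tool_pos());print(r,(p[:2]-O)@XA,(p-p0)[:2]@XA,ctrl.read_force(),ctrl.read_clock())
ctrl.move_linear([p[0],p[1],150],velocity=250)
p=np.array(ctrl.read_tool_pos());print(p,ctrl.read_force(),ctrl.read_clock())
ctrl.move_linear([p[0],p[1],300],velocity=300)
for n in("top","scene"):
    d=ctrl.get_image(n);save(d,n+"1.png")
```

```text
True -21.284694799333284 10.575940274112934 [-5.35668649 -1.72898372  3.98042405] 6.8917
[ 576.99512748 -157.59560651  150.10076899] [ 0.07453707 -0.45712576 -0.23828752] 7.5
```

View pics/top1.png

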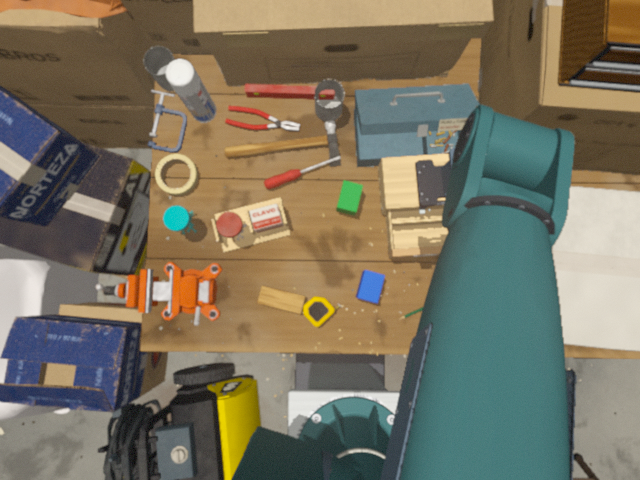

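View pics/scene1.png

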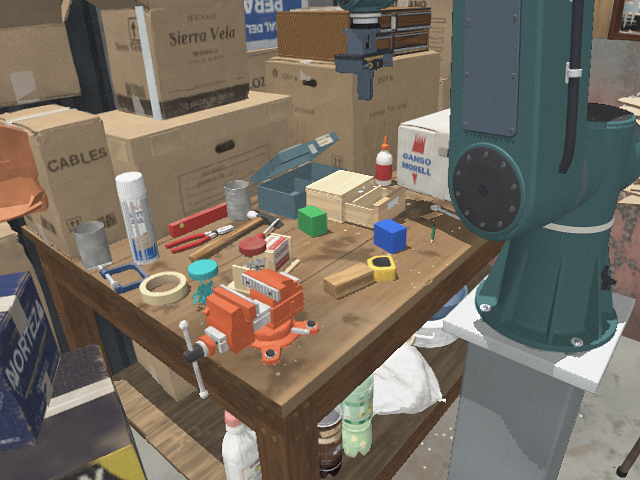

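The top view shows the drawer sprung out, with its front edge at about (420,258). Next is the box in the rack at (267,215).

Run:
```python
from h import *
ctrl.reach([571.8,220.5,200],quat(15.5)); print(ctrl.read_clock())
ctrl.ungrasp()
print(ctrl.move_linear([571.8,220.5,28],velocity=200,f_stop=12),ctrl.read_tool_pos(),ctrl.read_force(),ctrl.read_clock())
ctrl.close_gripper(25); print(ctrl.read_grip_width(),ctrl.read_force(),ctrl.read_clock())
ctrl.move_linear([571.8,220.5,48],velocity=60)
ctrl.move_linear([571.8,220.5,150],velocity=250); print(ctrl.read_grip_width(),ctrl.read_force(),ctrl.read_clock())
d=ctrl.get_image("scene");save(d,"scene2.png")
```

```text
9.7
False [572.5766636  220.77605655  29.05702413] [ 0.26714042 -0.80655915  0.30989397] 12.1
0.37072881837381766 [ 0.10383265 -1.02028489  0.2667016 ] 13.4667
0.29348447694682894 [ 0.05710877  0.17613777 -0.62936744] 14.5083
```

View pics/scene2.png

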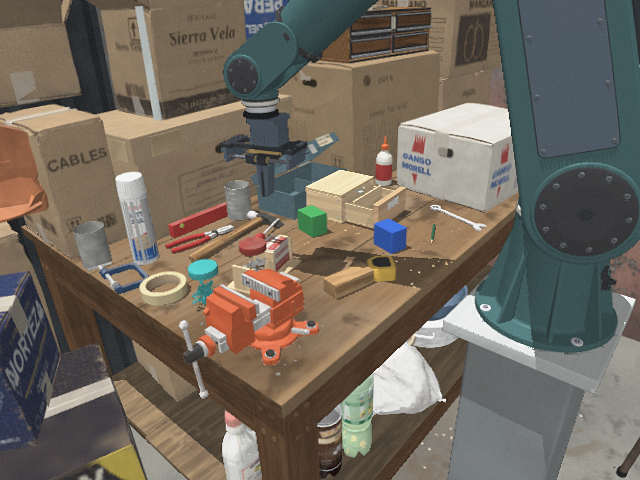

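Run:
```python
from h import *
d=ctrl.get_image("scene");p=ctrl.read_tool_pos();print(p,proj(d,[p,[572,220,66],[547,299,96],[572,220,0]]).round())
cv2.imwrite("pics/c3.png",cv2.resize(d["pixels"][120:330,180:400],None,fx=2.8,fy=2.8)[...,::-1])
t=ctrl.get_image("top");save(t,"top3.png");print(proj(t,[p,[572,220,66]]).round())
W=cloud(d);print([W[v,u].round() for u,v in [(265,190),(265,180),(280,240),(253,243),(312,212)]])
q=ctrl.read_tcp_rot();print(Ro.from_quat([q[1],q[2],q[3],q[0]]).as_matrix().round(3),ctrl.read_joint_positions())
```

```text
[570.91253469 220.18872035 148.70664352] [[268. 210.]
 [271. 242.]
 [252. 246.]
 [273. 266.]]
[[261. 211.]
 [266. 216.]]
[array([560., 235., 205.]), array([557., 235., 229.]), array([561., 200.,  66.]), array([546., 296., 103.]), array([621.,  18.,  58.])]
[[-0.002 -0.267  0.964]
 [-0.001  0.964  0.267]
 [-1.    -0.    -0.002]] [3.30025162e-01 2.77637878e-01 1.92929596e+00 5.27125213e-07
 9.36950869e-01 5.94847469e-02]
```

View pics/c3.png

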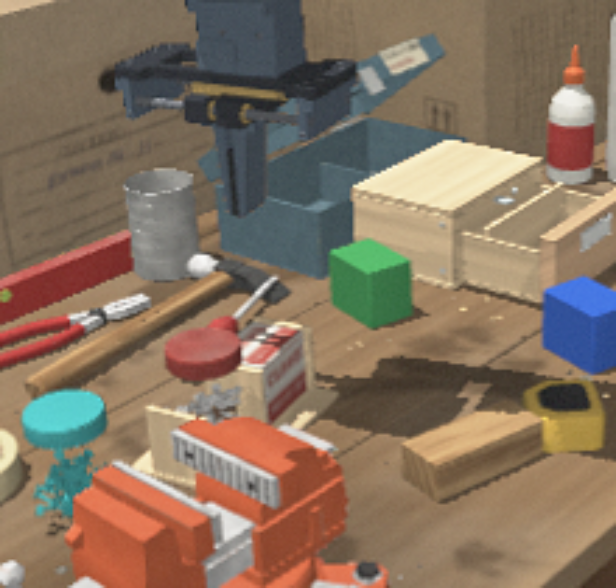

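View pics/top3.png

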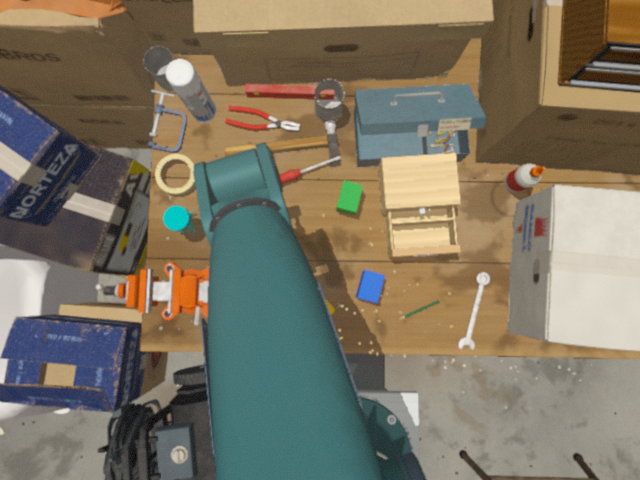

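Run:
```python
from h import *
d=ctrl.get_image("scene");W=cloud(d)
for v in range(170,214,2): print(v,W[v,262:274:4].round().tolist())
```

```text
170 [[566.0, 234.0, 250.0], [552.0, 234.0, 253.0], [553.0, 222.0, 249.0]]
172 [[567.0, 233.0, 245.0], [554.0, 233.0, 247.0], [555.0, 221.0, 244.0]]
174 [[567.0, 234.0, 240.0], [556.0, 232.0, 242.0], [553.0, 222.0, 240.0]]
176 [[568.0, 233.0, 235.0], [554.0, 234.0, 239.0], [558.0, 219.0, 233.0]]
178 [[567.0, 235.0, 232.0], [556.0, 233.0, 233.0], [556.0, 221.0, 230.0]]
180 [[568.0, 234.0, 226.0], [555.0, 235.0, 229.0], [557.0, 220.0, 224.0]]
182 [[567.0, 236.0, 222.0], [558.0, 232.0, 223.0], [554.0, 224.0, 222.0]]
184 [[567.0, 236.0, 218.0], [558.0, 233.0, 219.0], [555.0, 223.0, 216.0]]
186 [[567.0, 236.0, 213.0], [558.0, 232.0, 214.0], [558.0, 221.0, 211.0]]
188 [[567.0, 237.0, 209.0], [559.0, 232.0, 209.0], [557.0, 222.0, 206.0]]
190 [[568.0, 237.0, 204.0], [559.0, 233.0, 205.0], [557.0, 223.0, 202.0]]
192 [[571.0, 235.0, 198.0], [560.0, 233.0, 200.0], [558.0, 222.0, 196.0]]
194 [[570.0, 236.0, 193.0], [557.0, 236.0, 196.0], [556.0, 225.0, 193.0]]
196 [[568.0, 238.0, 190.0], [560.0, 233.0, 190.0], [806.0, -3.0, 53.0]]
198 [[840.0, -1.0, 39.0], [823.0, -2.0, 43.0], [805.0, -1.0, 48.0]]
200 [[838.0, 2.0, 34.0], [821.0, 1.0, 38.0], [805.0, -1.0, 41.0]]
202 [[838.0, 2.0, 27.0], [820.0, 2.0, 32.0], [806.0, -2.0, 34.0]]
204 [[844.0, -2.0, 18.0], [822.0, 1.0, 25.0], [803.0, 2.0, 30.0]]
206 [[838.0, 4.0, 15.0], [823.0, 1.0, 18.0], [810.0, -4.0, 19.0]]
208 [[840.0, 3.0, 7.0], [826.0, -1.0, 10.0], [811.0, -4.0, 12.0]]
210 [[844.0, -0.0, -2.0], [826.0, -0.0, 3.0], [807.0, 0.0, 8.0]]
212 [[789.0, 49.0, 24.0], [825.0, 1.0, -3.0], [807.0, 1.0, 2.0]]
```

The fingers closed on nothing, because they stopped above the box. In the scene picture the fingertip ends at pixel (266,197), which depth puts at z≈188. The controller reports the TCP at z=149, so the real fingertip is about 39 mm higher than reported. Laterally they agree. I'll command z 39 mm lower and confirm it by touch.

```bash
echo 'DZ=39.0' >> h.py
python3 - <<'E'
from h import *
q=quat(15.5)
ctrl.ungrasp()
print(ctrl.read_grip_width(),ctrl.read_clock())
print(ctrl.move_linear([571.8,220.5,28-DZ],velocity=150,f_stop=10),ctrl.read_tool_pos(),ctrl.read_force(),ctrl.read_clock())
d=ctrl.get_image("scene");cv2.imwrite("pics/c4.png",cv2.resize(d["pixels"][120:330,180:400],None,fx=2.8,fy=2.8)[...,::-1])
W=cloud(d)
E
```

```text
91.41903633025727 16.1
False [572.45991287 220.72684887 -10.13147032] [-0.04846274 -0.41727367 -0.03152705] 17.325
```

View pics/c4.png

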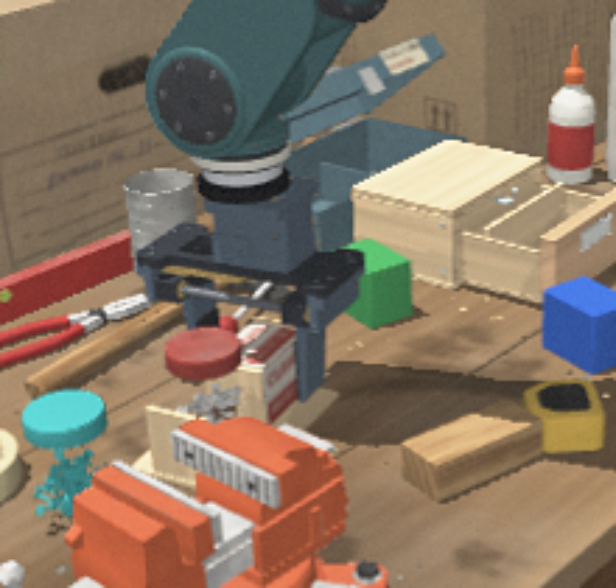

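Now the near finger, at crop position (312,395), is in front of the box and reaches down close to the base. I'll close and lift.

Run:
```python
from h import *
ctrl.close_gripper(25); print(ctrl.read_grip_width(),ctrl.read_force(),ctrl.read_clock())
p=ctrl.read_tool_pos()
ctrl.move_linear([p[0],p[1],p[2]+20],velocity=60)
ctrl.move_linear([p[0],p[1],110],velocity=250); print(ctrl.read_grip_width(),ctrl.read_force(),ctrl.read_clock())
d=ctrl.get_image("scene");cv2.imwrite("pics/c5.png",cv2.resize(d["pixels"][120:330,180:400],None,fx=2.8,fy=2.8)[...,::-1])
```

```text
49.67539897456434 [-0.12816567  0.56460807  1.76570594] 18.0833
49.84400511636881 [-0.18642514 -0.72517214 -4.14889525] 19.1167
```

View pics/c5.png

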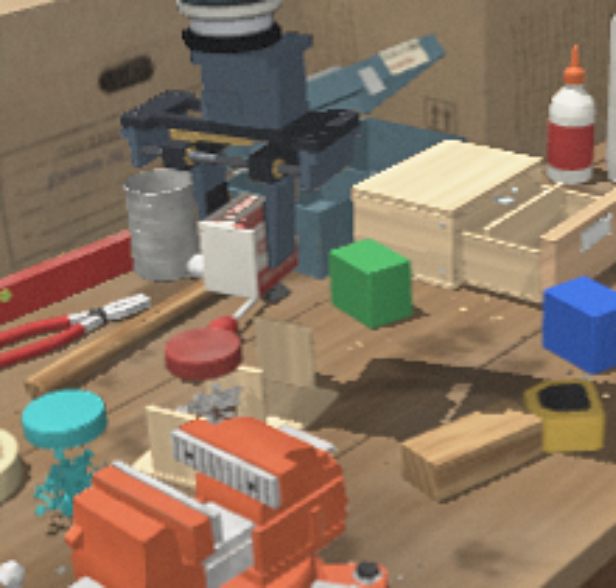

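Run:
```python
from h import *
q=quat(4.7)
ctrl.reach([500,60,60],q)
ctrl.move_linear([500,60,-6],velocity=150)
r=ctrl.move_linear([500,60,-22],velocity=20,f_stop=4); p=ctrl.read_tool_pos();print(r,p,ctrl.read_force(),ctrl.read_clock())
ctrl.ungrasp()
ctrl.move_linear([500,60,90],velocity=250)
ctrl.reach([500,-90,250],quat(-85.3)); print(ctrl.read_clock())
d=ctrl.get_image("top");save(d,"top6.png")
d=ctrl.get_image("scene");save(d,"scene6.png")
```

```text
True [500.05070815  59.97406286 -17.38647028] [ 0.59018349 -0.13158819  0.34524443] 21.1
23.625
```

View pics/top6.png

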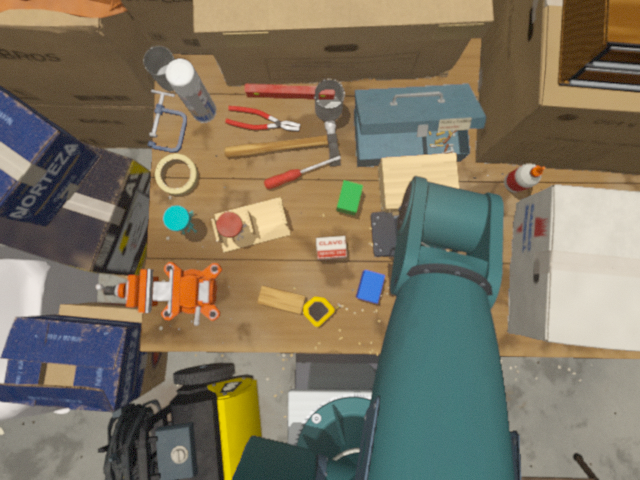

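View pics/scene6.png

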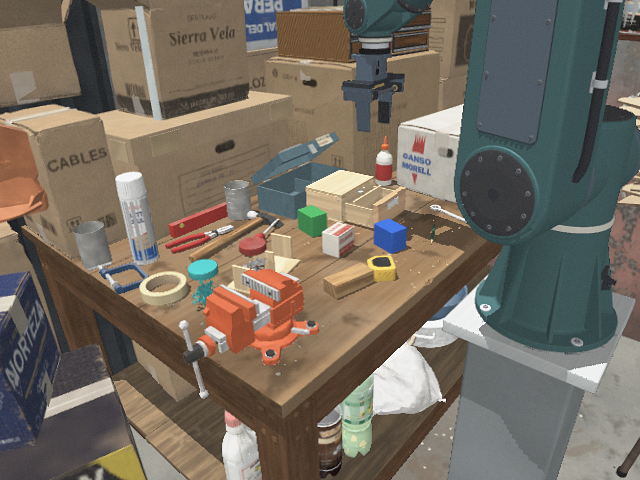

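The box stands upright on the open bench at top (331,247), scene (338,239). I'll measure it, and take the drawer edges from the unobstructed earlier top view.

Run:
```python
from h import *
import pickle
d=ctrl.get_image("top")
r,P=boxfit(d,(310,228,352,266),60,"bf6.png");print(r)
d0=pickle.load(open("top0.pkl","rb"));im=cv2.imread("pics/top3.png")
c=cv2.resize(im[195:270,375:475],None,fx=8,fy=8,interpolation=2)
# overlay predicted bay outline at open position
def dr(pts,col):
    q=(proj(d0,pts)-[375,195]+.5)*8-.5
    cv2.polylines(c,[q.round().astype(int).reshape(-1,1,2)],True,col,1)
dr([cab(-114,81,79),cab(-114,-81,79),cab(-96,-81,79),cab(-96,81,79)],(0,0,255))
dr([cab(-34,75,71),cab(-34,-75,71)],(255,0,0))
dr([cab(-96,75,62),cab(-34,75,62),cab(-34,-75,62),cab(-96,-75,62)],(0,160,0))
cv2.imwrite("pics/bay.png",c)
```

```text
((500.1009521484375, 61.334739685058594), (53.43366622924805, 72.96639251708984), 5.184607028961182)
```

View pics/bay.png

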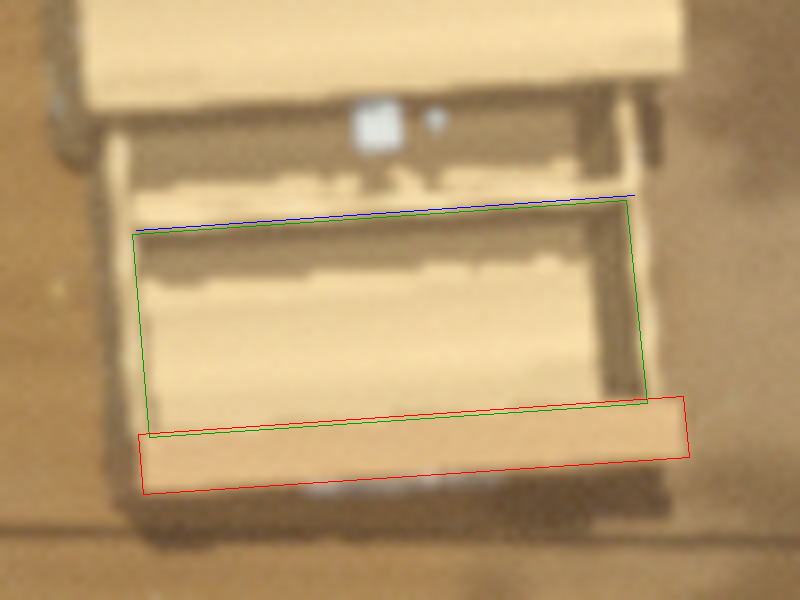

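View pics/bf6.png

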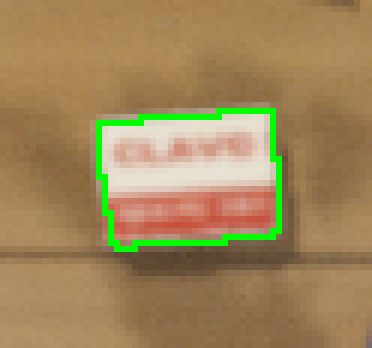

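Run:
```python
from h import *
q=quat(-85.3); b=[500.1,61.0]
ctrl.reach([*b,90],q)
print(ctrl.move_linear([*b,18-DZ],velocity=150,f_stop=10),ctrl.read_tool_pos(),ctrl.read_clock())
ctrl.close_gripper(25); p=ctrl.read_tool_pos(); print(ctrl.read_grip_width(),p,ctrl.read_force(),ctrl.read_clock())
ctrl.move_linear([p[0],p[1],p[2]+15],velocity=60)
ctrl.move_linear([p[0],p[1],110],velocity=250); print(ctrl.read_grip_width(),ctrl.read_force())
ctrl.reach(cab(-65,0,110),q); print(ctrl.read_tool_pos(),ctrl.read_clock())
d=ctrl.get_image("scene");cv2.imwrite("pics/c7.png",cv2.resize(d["pixels"][80:280,250:450],None,fx=3,fy=3)[...,::-1])
```

```text
False [500.84923471  60.86853696 -20.19843007] 25.55
69.88304248306036 [500.48011998  60.98702297 -20.47593453] [-1.16254823 -1.59215401  8.08147475] 26.0083
69.9431834769117 [-7.68528189e-01  2.86466198e-03 -4.11910778e+00]
[ 532.64194197 -161.00498037  108.79134301] 27.925
```

View pics/c7.png

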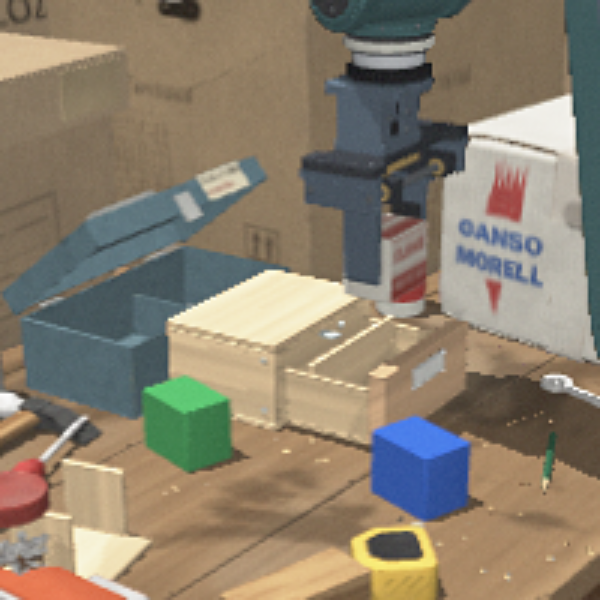

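The box hangs upright over the compartment, held by its ±y sides. I'll lower it under force watch.

Run:
```python
from h import *
ctrl.move_linear(cab(-65,0,70),velocity=120)
r=ctrl.move_linear(cab(-65,0,0),velocity=60,f_stop=5);print(r,ctrl.read_tool_pos(),ctrl.read_force(),ctrl.read_clock())
if not r:
    r=ctrl.move_linear(cab(-65,0,-14),velocity=15,f_stop=4);print(r,ctrl.read_tool_pos(),ctrl.read_force(),ctrl.read_clock())
d=ctrl.get_image("scene");cv2.imwrite("pics/c8.png",cv2.resize(d["pixels"][120:280,250:450],None,fx=4,fy=3.75)[...,::-1])
```

```text
False [ 5.33725422e+02 -1.61821383e+02  3.76578708e-01] [ 0.77654671  0.33291395 -3.09608817] 29.775
True [ 533.34935317 -161.70991036   -9.58750145] [0.04268414 0.67829452 2.76671627] 30.425
```

View pics/c8.png

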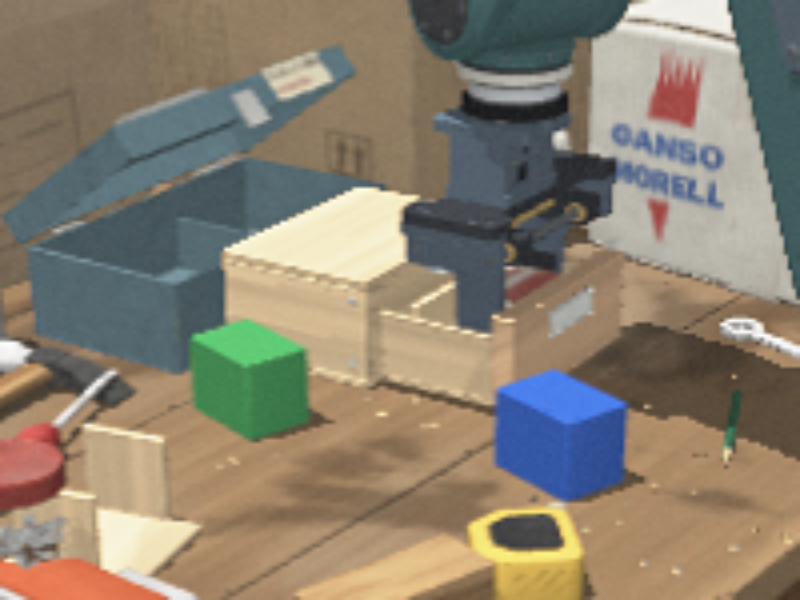

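Run:
```python
from h import *
q=quat(-85.3)
ctrl.ungrasp()
p=ctrl.read_tool_pos()
ctrl.move_linear([p[0],p[1],60],velocity=120)
ctrl.move_linear([p[0],p[1],110],velocity=250); print(ctrl.read_force(),ctrl.read_clock())
ctrl.move_linear(cab(-160,0,110),velocity=250)
ctrl.close_gripper(20)
d=ctrl.get_image("scene");cv2.imwrite("pics/c9.png",cv2.resize(d["pixels"][120:280,250:450],None,fx=4,fy=3.75)[...,::-1])
d=ctrl.get_image("top");cv2.imwrite("pics/t9.png",cv2.resize(d["pixels"][140:280,370:480],None,fx=5,fy=4.2)[...,::-1])
print(ctrl.read_clock())
```

```text
[ 0.82782306  1.22099403 -1.3534027 ] 32.0833
34.075
```

View pics/c9.png

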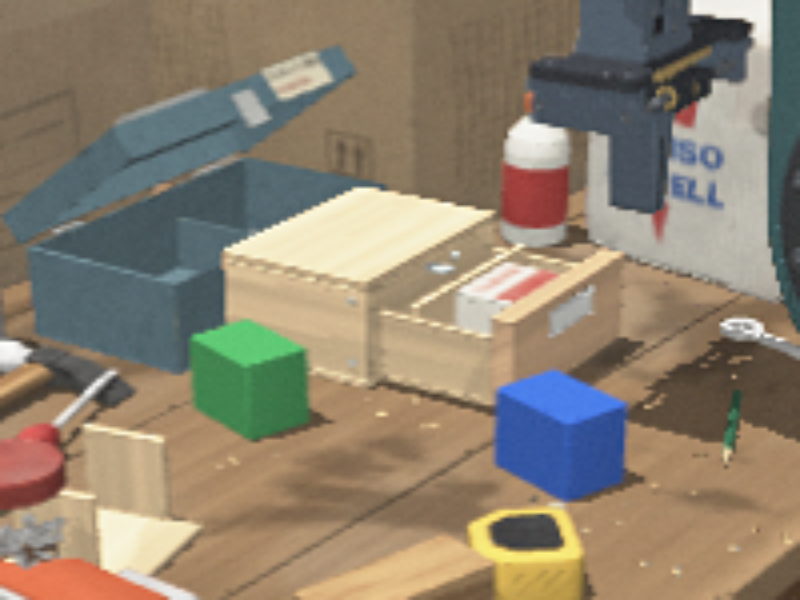

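View pics/t9.png

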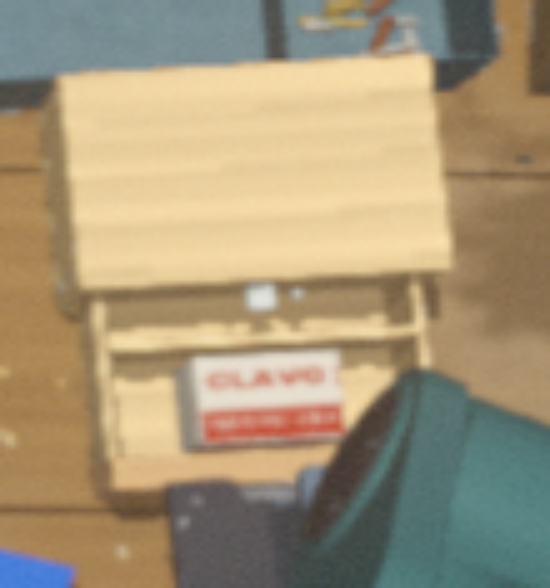

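The box stands upright and centred in the compartment (top crop (265,400)). Next is pushing the drawer shut at mid-front.

Run:
```python
from h import *
ctrl.move_linear(cab(-160,0,38-DZ),velocity=200)
print(ctrl.read_clock(),ctrl.read_force())
r=ctrl.move_linear(cab(-36,0,38-DZ),velocity=70,f_stop=18);p=np.array(ctrl.read_tool_pos());print(r,(p[:2]-O)@XA,ctrl.read_force(),ctrl.read_clock())
if not r:
    r=ctrl.move_linear(cab(-18,0,38-DZ),velocity=20,f_stop=14);p=np.array(ctrl.read_tool_pos());print(r,(p[:2]-O)@XA,ctrl.read_force(),ctrl.read_clock())
```

```text
34.7833 [0.45357374 0.05006971 0.58122631]
False -35.394330122938754 [-4.83088831 -4.85595366  2.66848987] 36.7083
True -21.468282777199008 [-5.70041375 -1.72588776  3.94018217] 37.45
```

Run:
```python
from h import *
ctrl.move_linear(cab(-40,0,38-DZ),velocity=40)
ctrl.move_linear(cab(-75,0,38-DZ),velocity=120)
print(ctrl.read_force(),ctrl.read_clock())
ctrl.move_linear(cab(-130,0,200),velocity=250)
d=ctrl.get_image("scene");save(d,"scene10.png")
ctrl.reach([450,150,330],quat(-60));ctrl.hold(.3)
t=ctrl.get_image("top");cv2.imwrite("pics/t10.png",cv2.resize(t["pixels"][130:270,300:500],None,fx=4,fy=4)[...,::-1])
print(ctrl.read_clock())
W=cloud(t);Z=W[...,2];F=(Z>75)&(Z<82);e=[]
for u in range(388,456):
    v=np.nonzero(F[195:225,u])[0]
    if len(v): e.append(((ray(t,[[u,195+v.max()+.5]],79)[0][:2]-O)@XA))
print("panel front cab x",np.median(e),len(e))
```

```text
[-0.03479172  0.69630624 -0.90016934] 38.4833
41.1583
panel front cab x -14.455019124106121 67
```

View pics/scene10.png

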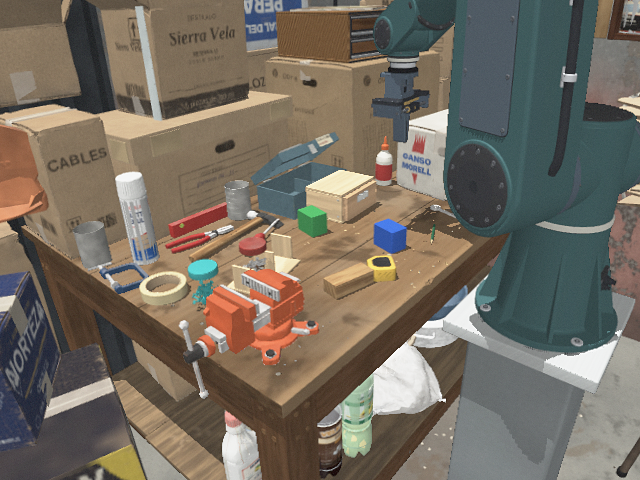

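View pics/t10.png

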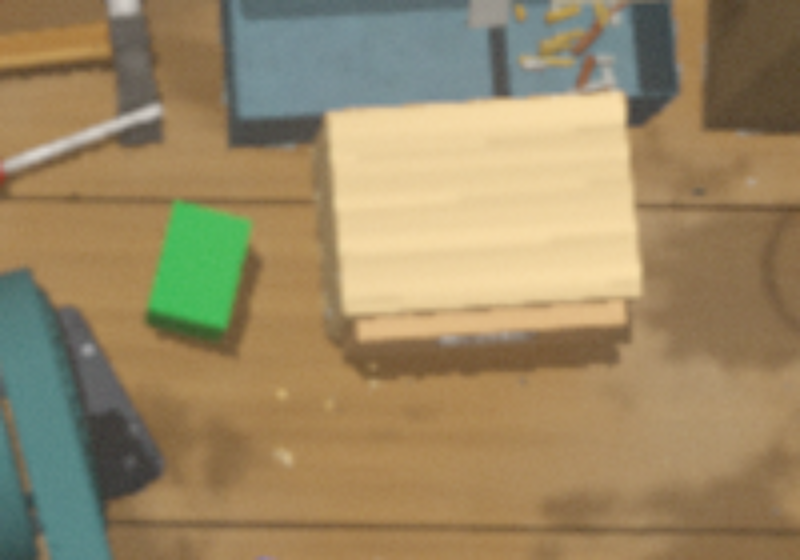

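The drawer is shut and latched: its front is 14.5 mm proud, the same as at the start. The red-lidded jar still stands in its bay (scene (253,243)). I'm handing in.

```bash
python3 -c "
from workcell import ctrl
print(ctrl.sign_off())"
```

```text
the job is handed in; nothing more can be done
None
```

The box of nails is in the drawer, the drawer is shut and latched, and the job is handed in at about 41 s of the 67 s allowed.

I pressed the drawer open and took the box from the rack by its front and back (49.7 mm grip). I stood it on the open bench and let go, then took it again by its other two sides (69.9 mm grip). I lowered it to floor contact behind the drawer front, at the height expected, and pushed the drawer shut.

**Last checks:**
- The drawer front stands 14.5 mm proud of the carcass, the same as when it started latched.
- Before I shut the drawer, both views showed the box upright and centred in the compartment.
- The red-lidded jar is still standing in its bay, and the gripper touches nothing.

**What disagreed:**
- The real fingertips sit about 39 mm higher than the reported TCP.
- Because of that, the first grasp closed on nothing above the box and moved nothing.
- The opening press also landed near the top edge of the drawer front instead of its middle; the drawer still clicked open.
- I measured the offset in the scene camera's depth picture and corrected for it from then on.

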